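Pass the second tie rod through a fanned membrane cell

ROBOT

A 6-joint arm with a two-finger parallel gripper is mounted at the origin on the work surface. World frame = base frame: x ahead of the robot, y to its left, z up, the work surface at z = 0. Lengths are in mm, angles in rad, forces in N, time in s.
With the tool pointing down it reaches from about 275 to 750 mm from the base axis. Payload 10.2 kg.
Tool frame: the origin (TCP) lies at the very end of the fingers, on their centre line; the grasp point (between the pads) lies 19 mm behind it; z points along the fingers, y is the direction in which the jaws open and shut (so a half turn about z gives the same grasp; the last joint's range is limited). The gripper opens to 85 mm and grips with 20 to 120 N. Pads are 22 mm wide; open, the fingers measure 114 mm over their backs; the gripper's body (76 mm by 85 mm) begins 54 mm behind the grasp point. The pads swing forward as they close: fully open they stand 13 mm farther back than shut.
Start: joints at [1.024, 0.313, 1.498, -0, 1.331, -0.223], TCP at [167.053, 497.719, 231.294] pointing down, gripper open.
Joint ranges: [-2.94, 2.94], [-0.97, 2.17], [0.19, 2.56], [-1.23, 4.37], [0.02, 3.11], [-2.88, 2.88]. Speed limits (rad/s): [2.39, 2.39, 3.01, 3.14, 3.14, 3.14].

INTERFACE

Orientations are given as a unit quaternion [w, x, y, z].
In Python, from rig import * gives the robot as it stands. The module is installed in compiled form; this text tells all that it offers.
- The arm moves only by the shell command python3 -m crank 'ROWS' [FORCE]. ROWS is a JSON object of lists of equal length, an entry for each row: "dp": the shift along the world's x, y, z in cm, a list of three; "delta_rot": the turn, a rotation vector about the world's x, y, z in degrees, a list of three; "claw": the closure in counts, from 0 (fully open) to 255 (shut). A call has 1 to 10 rows; each row shifts and turns the commanded pose from where the row before left it; what a row does not reach is not made up. A row lasts 1/10 s, in which the tool goes at most 50 mm and 8.59 degrees, less where a joint would pass 70% of its speed; a pose out of reach is approached as far as the arm can. A call is refused whole if a number of a shift passes 5 or a number of a turn 8.59, either way. A call with a gripper value outside its range is refused whole. The fingers move at their own pace and stop on an object; FORCE is the grip in N (left out, the last holds). Time passes only in rows, so rows that do not move let the fingers close. It gives the time, the measured TCP pose, the force and the opening at its end, in the units of the state.
- sense(): the state, without advancing time (a new reading comes with each control period).
- capture(name): name is "scene" or "top" or "wrist"; returns (picture, depth): 400x640x3 uint8, red, green, blue; 400x640 float32, mm along the optical axis (not along the pixel's ray), 0 where there is no reading.
- camera_model(name): a dict with "fx", "fy", "cx", "cy" (pixels), "dist_coeffs" ([k1, k2, p1, p2, k3] as OpenCV has them; the pictures are not rectified), "cam_to_world" (4x4, takes a point from camera to world coordinates); the wrist camera has in their place "T_tool_cam" (4x4, takes a point from camera to tool coordinates, whose origin is the TCP and whose axes are the flange's). Camera axes: x right, y up, looking along -z (the intrinsics and any distortion apply to the point x, -y, -z); pixel columns grow to the right and rows downward; lengths in mm; the calibration is good to about 2 mm. A picture is of the moment at which its call begins: read the wrist's pose just before it. camera_model takes no time and is no camera call.
- finish_job(): hands the job in, once; it reports no verdict.
Trained networks look in the newest picture that a camera, given by its name, has taken for a name from the list of things; names that differ only in an ending like _2 or _b are one class to them, and where a whole thing is asked for, a point or a joint stands for the part that bears it (a point fixed in the world has none). Each returns a list of dicts, best first, with "p" (0 to 1); they miss things now and then, are a little off and sometimes report something else, mostly with a low value. They report only what shows in the picture. A call takes as long as a camera call.
- boxes_of(camera, target): "centre" ([column, row] in pixels, amid what is visible of it).
- masks_of(camera, target): "region" (400x640 bool, what is visible of it) and "centre" ([column, row] in pixels, amid what is visible of it).
- pinpoint(camera, target): "centre" ([column, row] in pixels: a listed point, or the origin of a listed thing).
The state is a dict: "time_s": time; "joints": joint angles; "dq": joint speeds; "tau": joint torques, N m; "eef_pos": TCP position; "ee_rot": TCP orientation; "force": force on the tool from outside, world axes, zero at the start; "wrist_torque": the same for the moment, N m; "grip_width": opening from 0.0 (shut) to 1.0 (fully open).
Only numpy, scipy, OpenCV 4.12 (cv2) and the standard library are available. Lean on these libraries where they do the work, as an engineer would, in place of code of your own. Each camera call takes 0.05 s, during which the arm holds its last target.

TASK

The plates of the membrane cell hang fanned out on the tie rod already fitted: swing them into line over the base, then take the other tie rod from its block and pass it down through all the plates into the base until its grip rests fully home on the top plate, and let go. The graphite plate inside is brittle and chips if the rod is forced or dropped on it, so feel the rod through gently, and leave the bottles where they stand.

Things in the scene. Friction and masses are not known exactly. Their poses are not given: they have to be found in the camera images.
- cell_base: Fixed assembly stand with the membrane cell's aluminium lower end plate. Grey foot 150 x 110 x 14 mm on the bench (origin: centre of its underside); on it the end plate, 130 mm long (local x) by 40 mm wide (local y), its top face 60 mm above the bench. Its small round hole for the second tie rod is at local x = +45 mm, y = 0.
- fitted_rod (a point): Where the fixed, already fitted tie rod (10 mm steel, upright) leaves the end plate's top face: local x = -45 mm, y = 0 of cell_base, same axes. Its orange grip, 20 mm square, reaches from 33 to 70 mm above this point. The four loose plates hang on it and can swing about it like a fan, with friction only and about 1 mm play.
- pack_middle (a point): Where the middle of the squared pack belongs, 16 mm above the end plate; axes as cell_base. Four loose plates 8 mm thick (32 mm in all). From below: white lower frame, dark graphite plate, white upper frame, blue-grey top plate. Frames and top plate are 130 mm long, 44 mm wide: in line, their long sides stand 2 mm proud of the end plate. Each has two holes 90 mm apart on its centre line.
- base_hole (a point): Centre of the mouth of the open rod hole in the end plate's top face, 60 mm above the bench; blind hole 11.5 mm diameter, 40 mm deep, sharp-edged. Axes as cell_base: x points away from the fitted rod, z up.
- lower_frame_hole (a point): Lowest plate (white frame, 44 mm wide, 8 mm thick): centre of its free rod hole (12 mm diameter, sharp-edged) at the plate's upper face. x points from the fitted rod to this hole, z up.
- upper_frame_hole (a point): Third plate from below (white frame): the same point and axes. Under it lies the graphite plate, 120 x 32 x 8 mm with the same holes. Being narrower, it stays up to 6 mm out to either side when the wide plates are squeezed square, and its place is not reported: the rod must find its hole by feel, swung across with the plates it is in, then carry it back into line.
- top_plate_hole (a point): Top plate (blue-grey aluminium, two white port fittings between the holes, 4 mm high): the same point and axes.
- rod_grip (a point): The loose tie rod, upright in a blue block (60 x 60 x 72 mm), shoulder resting on the block. This point is on its axis in the orange grip, 26 mm above the shoulder. Grip: 36 mm high, 20 mm square (x and y normal to its flats). Hold it here: fingertips stay clear of the plates. Shank 10 mm diameter, 62 mm long, end chamfered 1 mm. About 80 g. z points up, away from the tip.
- rod_shoulder (a point): Underside of the tie rod's grip, on the axis: comes to rest on the top plate, 32 mm above the end plate's top face, when the rod is home.
- rod_tip (a point): Lower end of the tie rod, on its axis, 62 mm below the shoulder.
- jar: Bystander: clear jar with orange cap, 72 mm diameter, 95 mm high, origin at the centre of its underside.
- foil_bottle: Bystander: small silver bottle with white cap, 40 mm diameter, 85 mm high, origin at the centre of its underside.
- amber_vial: Bystander: amber vial with white cap, 27 mm diameter, 55 mm high, origin at the centre of its underside.

How it is judged:
By the outcome, as a careful person would: the job done as asked, in the order asked, and still so for the second after the job is handed in, with the robot touching nothing.
It also fails if it takes over 72 s, if anything falls off the work surface, if the arm or the gripper's body presses on something with over 40 N, if the wrist force passes 120 N, or if a joint passes its speed limit or range.

## Working session

There is one attempt and no reset: what is moved stays moved. The work goes in short steps, Python scripts to look and compute and a shell command to move; the robot and the scene stay as the last step left them, time stands still between calls to the robot, and variables do not carry over. Pictures are saved under pics/ and viewed, and the job is handed in when it is done.

```bash
mkdir -p pics; python3 - <<'E'
from rig import *
import cv2,numpy as np
s=sense();print({k:np.round(v,3).tolist() for k,v in s.items()})
for n in ["scene","top","wrist"]:
    p,d=capture(n);cv2.imwrite(f"pics/{n}0.png",cv2.cvtColor(p,cv2.COLOR_RGB2BGR));np.save(f"pics/{n}0d.npy",d)
    m=camera_model(n);print(n,{k:np.round(v,3).tolist() for k,v in m.items()})
print(sense()["time_s"])
E
```

```text
{'time_s': 0.0, 'joints': [1.024, 0.313, 1.498, -0.0, 1.331, -0.223], 'dq': [0.002, -0.0, -0.0, 0.0, 0.001, 0.002], 'tau': [-0.001, -41.229, -25.973, -0.0, 0.004, -0.0], 'eef_pos': [166.92, 497.471, 230.725], 'ee_rot': [-0.0, 0.161, 0.987, -0.001], 'force': [0.71, 1.125, 0.18], 'wrist_torque': [0.009, 0.009, 0.012], 'grip_width': 1.001}
scene {'fx': 409.486, 'fy': 409.486, 'cx': 317.985, 'cy': 203.801, 'dist_coeffs': [-0.006, 0.0, 0.0, 0.0, 0.0], 'cam_to_world': [[-0.45, -0.536, 0.714, 1105.585], [0.893, -0.259, 0.369, 321.203], [-0.013, 0.803, 0.595, 531.05], [0.0, 0.0, 0.0, 1.0]]}
top {'fx': 515.886, 'fy': 515.886, 'cx': 309.235, 'cy': 196.505, 'dist_coeffs': [-0.109, 0.0, 0.0, 0.0, 0.0], 'cam_to_world': [[0.005, 0.99, -0.143, 412.956], [-1.0, 0.005, 0.001, 21.65], [0.002, 0.143, 0.99, 1055.075], [0.0, 0.0, 0.0, 1.0]]}
wrist {'fx': 288.54, 'fy': 288.54, 'cx': 323.069, 'cy': 192.684, 'dist_coeffs': [-0.033, 0.0, 0.0, 0.0, 0.0], 'T_tool_cam': [[-0.001, 0.949, 0.316, 81.208], [1.0, 0.001, -0.0, -0.674], [-0.001, 0.316, -0.949, -142.705], [0.0, 0.0, 0.0, 1.0]]}
0.15
```

View pics/scene0.png

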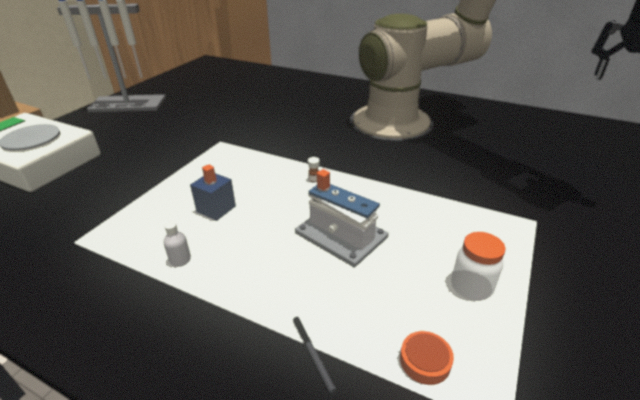

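View pics/top0.png

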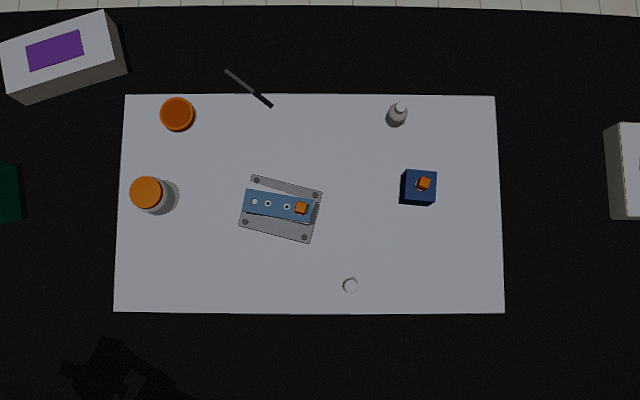

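View pics/wrist0.png

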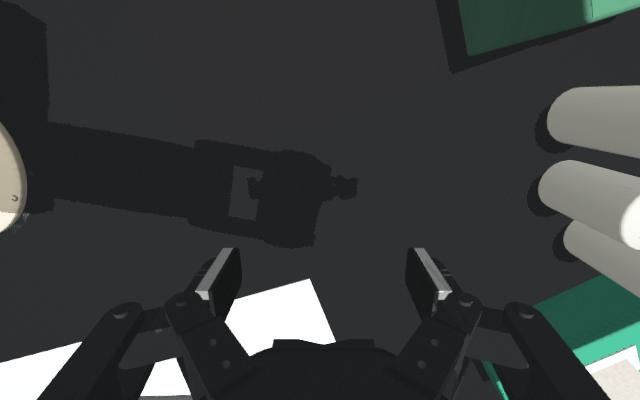

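```bash
cat > h.py <<'E'
from rig import *
import cv2,numpy as np
from scipy.spatial.transform import Rotation as R
def quat(q): return R.from_quat([q[1],q[2],q[3],q[0]])
def toolT(s=None):
    s=s or sense(); T=np.eye(4); T[:3,:3]=quat(s["ee_rot"]).as_matrix(); T[:3,3]=s["eef_pos"]; return T
def camT(n,T=None):
    m=camera_model(n)
    if n=="wrist": return (toolT() if T is None else T)@np.array(m["T_tool_cam"])
    return np.array(m["cam_to_world"])
def ray(n,uv,T=None):
    m=camera_model(n);K=np.array([[m["fx"],0,m["cx"]],[0,m["fy"],m["cy"]],[0,0,1]])
    x,y=cv2.undistortPoints(np.array([[uv]],float),K,np.array(m["dist_coeffs"]))[0,0]
    C=camT(n,T); d=C[:3,:3]@np.array([x,-y,-1]); return C[:3,3],d
def atz(n,uv,z,T=None):
    o,d=ray(n,uv,T); return o+d*(z-o[2])/d[2]
def atdepth(n,uv,dep,T=None):
    o,d=ray(n,uv,T); return o+d*dep
def proj(n,P,T=None):
    m=camera_model(n);K=np.array([[m["fx"],0,m["cx"]],[0,m["fy"],m["cy"]],[0,0,1]])
    C=np.linalg.inv(camT(n,T)); P=np.atleast_2d(P)@C[:3,:3].T+C[:3,3]; P=P*[1,-1,-1]
    return cv2.projectPoints(P,np.zeros(3),np.zeros(3),K,np.array(m["dist_coeffs"]))[0][:,0]
def tri(rays):
    A=np.zeros((3,3));b=np.zeros(3)
    for o,d in rays:
        d=d/np.linalg.norm(d);M=np.eye(3)-np.outer(d,d);A+=M;b+=M@o
    return np.linalg.solve(A,b)
def snap(n,f):
    T=toolT();p,d=capture(n);cv2.imwrite(f"pics/{f}.png",cv2.cvtColor(p,cv2.COLOR_RGB2BGR));return p,d,T
E
python3 - <<'E'
from h import *
for n in ["cell_base","fitted_rod","base_hole","pack_middle","lower_frame_hole","upper_frame_hole","top_plate_hole","rod_grip","rod_shoulder","rod_tip","jar","foil_bottle","amber_vial"]:
    o=[]
    for c in ["scene","top"]:
        r=pinpoint(c,n)[:2]; o.append([(np.round(x["centre"],1).tolist(),round(x["p"],2)) for x in r])
    rr=[ray(c,q[0][0]) for c,q in zip(["scene","top"],o) if q]
    print(n,o,np.round(tri(rr),1) if len(rr)==2 else "")
print(sense()["time_s"])
E
```

```text
cell_base [[([342.5, 235.4], 0.81)], [([281.2, 207.5], 0.94)]] [ 5.417e+02  8.050e+01 -3.000e-01]
fitted_rod [[([320.1, 204.3], 0.63)], [([299.2, 211.9], 0.94)]] [530.1  35.   53.3]
base_hole [[([361.9, 219.5], 0.91), ([321.0, 203.6], 0.35)], [([253.6, 198.4], 0.9)]] [552.9 127.   64.1]
pack_middle [[([347.8, 204.1], 0.76)], [([275.4, 203.0], 0.63)]] [540.5  88.   78.2]
lower_frame_hole [[([364.3, 215.2], 0.8)], []] 
upper_frame_hole [[([358.6, 212.3], 0.55)], [([253.9, 198.2], 0.73)]] [552.3 122.4  78.7]
top_plate_hole [[([364.2, 206.0], 0.7)], [([255.9, 201.7], 0.69)]] [542.4 122.9  86.4]
rod_grip [[([209.8, 170.3], 0.75)], [([426.4, 182.4], 0.68)]] [ 578.3 -199.1   96.3]
rod_shoulder [[([317.1, 180.6], 0.63), ([210.9, 182.0], 0.46)], [([419.5, 184.9], 0.43)]] [537.6 -83.6 114.7]
rod_tip [[([359.0, 215.5], 0.46)], [([256.9, 196.7], 0.16)]] [554.8 120.7  72.5]
jar [[([469.9, 285.7], 0.92)], [([158.6, 198.4], 0.84)]] [561.2 333.4  -3.3]
foil_bottle [[([179.4, 260.3], 0.69)], [([392.3, 117.4], 0.58)]] [ 737.3 -156.4    1.5]
amber_vial [[([313.0, 178.1], 0.68)], [([348.8, 282.0], 0.67)]] [391.4 -59.8   6.8]
1.45
```

```bash
python3 - <<'E'
import cv2
a=cv2.imread("pics/scene0.png")[150:270,280:410];b=cv2.imread("pics/top0.png")[165:255,225:335]
cv2.imwrite("pics/z1.png",cv2.resize(a,None,fx=5.5,fy=4.8,interpolation=2));cv2.imwrite("pics/z2.png",cv2.resize(b,None,fx=6.5,fy=6.5,interpolation=2))
E
```

```text
(no output)
```

View pics/z1.png

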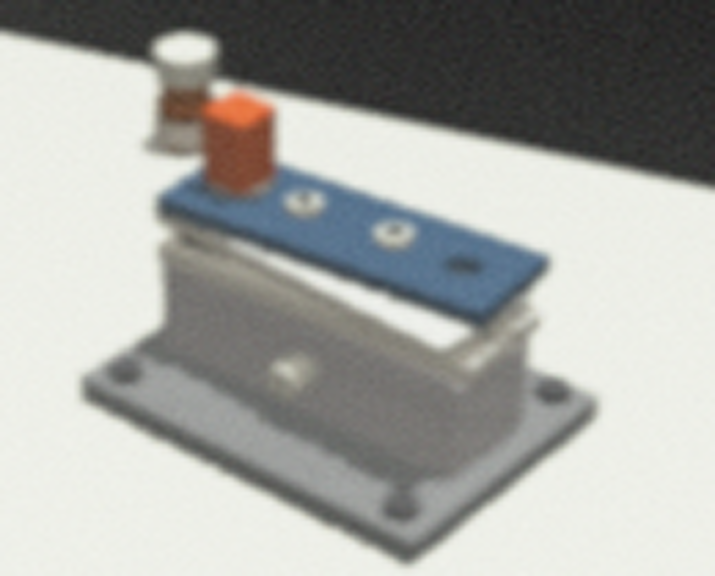

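View pics/z2.png

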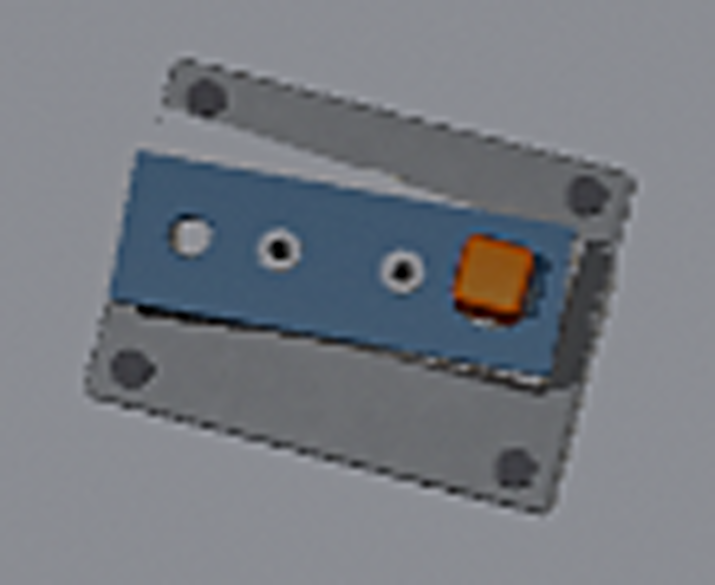

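```bash
python3 -m crank '{"dp":[[3.4,-3.5,0],[3.4,-3.5,0],[3.4,-3.5,0],[3.4,-3.5,0],[3.4,-3.5,0],[3.4,-3.5,0],[3.4,-3.5,0],[3.4,-3.5,0],[3.4,-3.5,0],[3.4,-3.5,0]],"delta_rot":[[0,0,-7.8],[0,0,-7.8],[0,0,-7.8],[0,0,-7.8],[0,0,-7.8],[0,0,-7.8],[0,0,-7.8],[0,0,-7.8],[0,0,-7.8],[0,0,-7.8]],"claw":[0,0,0,0,0,0,0,0,0,0]}'
python3 -m crank '{"dp":[[3.4,-3.5,0],[0,0,0],[0,0,0]],"delta_rot":[[0,0,-7.8],[0,0,0],[0,0,0]],"claw":[0,0,0]}'
python3 - <<'E'
from h import *
s=sense();print({k:np.round(v,3).tolist() for k,v in s.items()})
p,d,T=snap("wrist","w1");np.save("pics/T1.npy",T);np.save("pics/d1.npy",d)
for n in ["cell_base","fitted_rod","base_hole","pack_middle","lower_frame_hole","upper_frame_hole","top_plate_hole","rod_grip"]:
    print(n,[(np.round(x["centre"],1).tolist(),round(x["p"],2)) for x in pinpoint("wrist",n)[:2]])
E
```

```text
time_s: 2.45
eef_pos: [508.2, 145.9, 231.5]
ee_rot: [0.0, 0.748, 0.663, 0.0]
force: [1.1, 0.8, 1.2]
grip_width: 0.998
time_s: 2.75
eef_pos: [541.2, 112.2, 230.8]
ee_rot: [-0.0, 0.79, 0.613, -0.0]
force: [0.6, 0.2, 1.3]
grip_width: 0.999
{'time_s': 2.75, 'joints': [-0.008, 0.375, 1.413, 0.0, 1.355, 0.243], 'dq': [0.039, -0.026, 0.024, 0.004, 0.001, -0.004], 'tau': [-2.173, -43.078, -26.857, -0.102, -0.061, 0.072], 'eef_pos': [541.159, 112.221, 230.85], 'ee_rot': [-0.0, 0.79, 0.613, -0.0], 'force': [0.554, 0.218, 1.335], 'wrist_torque': [0.027, 0.063, -0.013], 'grip_width': 0.999}
cell_base []
fitted_rod []
base_hole []
pack_middle []
lower_frame_hole []
upper_frame_hole [([340.3, 163.5], 0.79)]
top_plate_hole [([325.0, 167.1], 0.78)]
rod_grip []
```

View pics/w1.png

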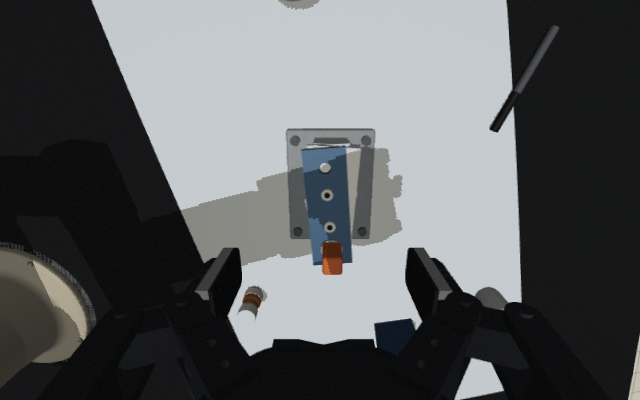

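```bash
python3 - <<'E'
import cv2
a=cv2.imread("pics/w1.png")[115:285,270:395]
cv2.imwrite("pics/z3.png",cv2.resize(a,None,fx=4.4,fy=3.5,interpolation=2))
cv2.imwrite("pics/z3.png",cv2.resize(a,None,fx=3.5,fy=3.5,interpolation=2))
from h import *
T=np.load("pics/T1.npy")
P=[atz("wrist",q,14,T)[:2] for q in [(287,129),(375,129),(370,238.5),(290.5,238.5)]]
print(np.round(P,1),np.mean(P,0))
P=np.array(P);v=(P[0]-P[3]+P[1]-P[2]);print(np.degrees(np.arctan2(v[1],v[0])), np.linalg.norm(v)/2,np.linalg.norm(P[0]-P[1]))
x=T[:3,0];print("tool x yaw",np.degrees(np.arctan2(x[1],x[0])))
for n,z in [((325,167),92),((340,163.5),84)]: print(atz("wrist",n,z,T))
E
```

```text
[[509.  165.3]
 [613.5 138.4]
 [577.6  -6.5]
 [470.8  21.1]] [542.72417329  79.59598044]
75.6311302204244 149.23442667093343 107.89671952904452
tool x yaw 75.60857825441862
[546.32401995 125.37804539  92.        ]
[561.68168952 123.26253335  84.        ]
```

View pics/z3.png

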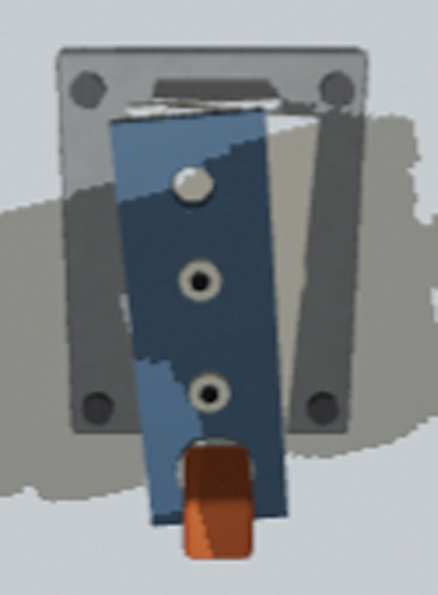

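```bash
python3 -m crank '{"dp":[[0.65,0.7,-2],[0.65,0.7,-3.5],[0,0,-4],[0,0,-3.5],[0,0,-2.4],[0,0,-1.9],[0,0,0]],"delta_rot":[[0,0,0],[0,0,0],[0,0,0],[0,0,0],[0,0,0],[0,0,0],[0,0,0]],"claw":[0,0,0,0,0,0,0]}' 25
python3 -m crank '{"dp":[[0,0,0],[0,0,0],[0,0,0],[0,0,0],[0,0,0],[0,0,0]],"delta_rot":[[0,0,0],[0,0,0],[0,0,0],[0,0,0],[0,0,0],[0,0,0]],"claw":[60,90,110,120,130,140]}' 25
python3 - <<'E'
from h import *
p,d,T=snap("wrist","w2")
E
```

```text
time_s: 3.9
eef_pos: [552.6, 126.8, 56.1]
ee_rot: [-0.001, 0.79, 0.613, -0.002]
force: [-0.4, 0.6, 0.5]
grip_width: 0.997
time_s: 4.5
eef_pos: [554.0, 127.7, 60.3]
ee_rot: [-0.0, 0.79, 0.613, 0.001]
force: [-7.2, 4.9, 10.9]
grip_width: 0.509
```

View pics/w2.png

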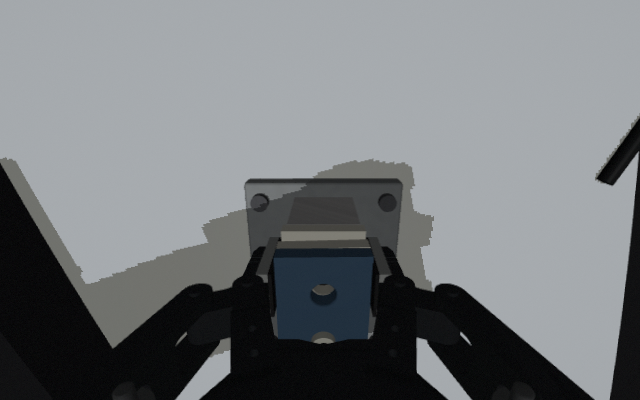

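```bash
python3 -m crank '{"dp":[[0,0,0],[0,0,0],[0,0,0]],"delta_rot":[[0,0,0],[0,0,0],[0,0,0]],"claw":[150,160,160]}' 40
python3 - <<'E'
from h import *
p,d,T=snap("wrist","w3")
cv2.imwrite("pics/w3.png",cv2.resize(cv2.cvtColor(p,cv2.COLOR_RGB2BGR)[170:350,220:430],None,fx=3.3,fy=3.3,interpolation=2))
p,d,T=snap("scene","s3")
cv2.imwrite("pics/s3.png",cv2.resize(cv2.cvtColor(p,cv2.COLOR_RGB2BGR)[150:270,280:410],None,fx=4.5,fy=4.5,interpolation=2))
E
```

```text
time_s: 4.85
eef_pos: [554.0, 127.7, 60.4]
ee_rot: [-0.0, 0.79, 0.613, 0.001]
force: [-7.3, 4.5, 10.0]
grip_width: 0.514
```

View pics/w3.png

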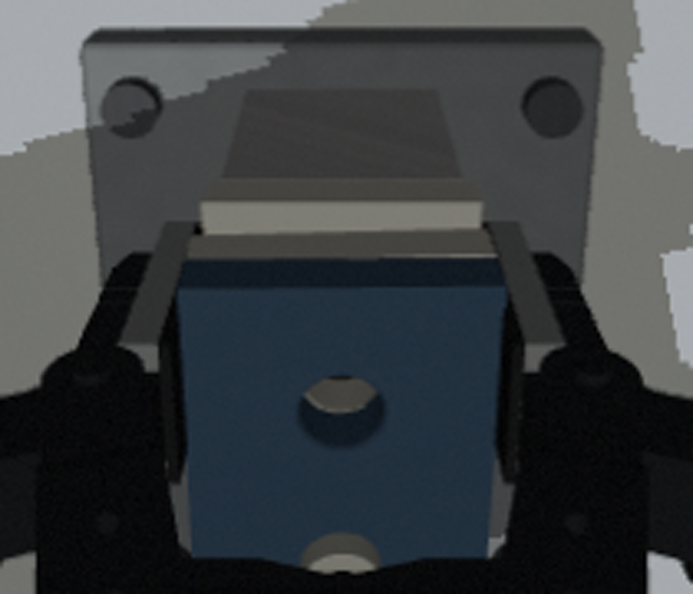

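View pics/s3.png

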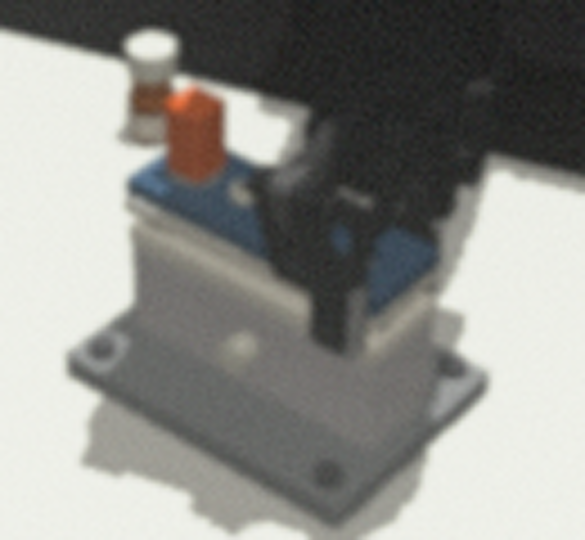

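```bash
python3 -m crank '{"dp":[[0,0.1,0.2],[0,0,0],[0,0,0],[0,0,0],[0,0,2],[0,0,4],[0,0,5],[0,0,4],[0,0,1.2],[0,0,0]],"delta_rot":[[0,0,0],[0,0,0],[0,0,0],[0,0,0],[0,0,0],[0,0,0],[0,0,0],[0,0,0],[0,0,0],[0,0,0]],"claw":[130,100,50,0,0,0,0,0,0,0]}' 25
python3 - <<'E'
from h import *
p,d,T=snap("wrist","w4");np.save("pics/T4.npy",T)
for n in ["cell_base","fitted_rod","base_hole","pack_middle","lower_frame_hole","upper_frame_hole","top_plate_hole"]:
    print(n,[(np.round(x["centre"],1).tolist(),round(x["p"],2)) for x in pinpoint("wrist",n)[:2]])
cv2.imwrite("pics/w4.png",cv2.resize(cv2.cvtColor(p,cv2.COLOR_RGB2BGR)[90:290,220:430],None,fx=2.9,fy=2.9,interpolation=2))
E
```

```text
time_s: 5.95
eef_pos: [554.6, 127.7, 223.7]
ee_rot: [0.001, 0.79, 0.613, 0.001]
force: [-0.4, -0.9, -1.4]
grip_width: 1.001
cell_base []
fitted_rod []
base_hole [([482.0, 310.5], 0.7)]
pack_middle []
lower_frame_hole []
upper_frame_hole [([321.3, 182.8], 0.53)]
top_plate_hole [([322.7, 189.0], 0.65)]
```

View pics/w4.png

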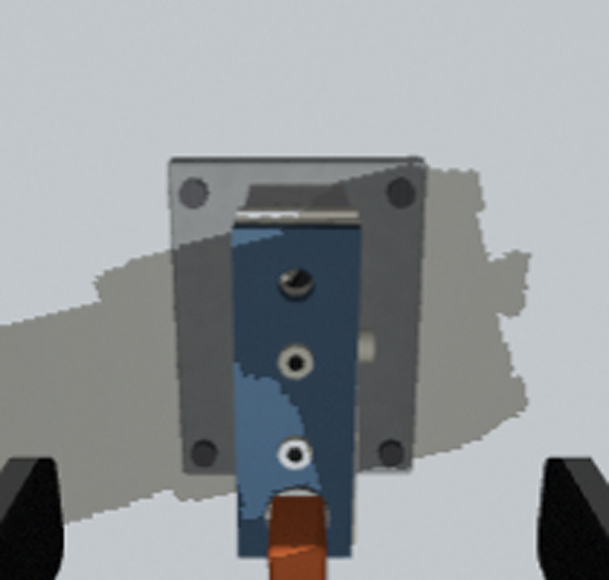

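```bash
python3 -m crank '{"dp":[[-1.0,-4,-1.5],[-1.1,-4.1,-2],[0,0,-3.3],[0,0,0]],"delta_rot":[[0,0,0],[0,0,0],[0,0,0],[0,0,0]],"claw":[0,0,0,0]}' 25
python3 - <<'E'
from h import *
p,d,T=snap("wrist","w5");np.save("pics/T5.npy",T)
for n in ["upper_frame_hole","top_plate_hole"]:
    for x in pinpoint("wrist",n)[:1]: print(n,x["centre"],x["p"],atz("wrist",x["centre"],92 if n[0]=="t" else 84,T))
cv2.imwrite("pics/w5z.png",cv2.resize(cv2.cvtColor(p,cv2.COLOR_RGB2BGR)[60:140,275:365],None,fx=7,fy=7,interpolation=2))
T=np.load("pics/T4.npy")
for q in [(322.7,189),(321.7,187.6)]: print(atz("wrist",q,92,T))
C=np.array([[170,159],[425,159],[411,472],[184,472]])/2.9+[220,90]
P=np.array([atz("wrist",q,14,T)[:2] for q in C]);print(P,P.mean(0));v=P[0]-P[3]+P[1]-P[2];print(np.degrees(np.arctan2(v[1],v[0])))
E
```

```text
time_s: 6.75
eef_pos: [531.0, 46.1, 150.8]
ee_rot: [-0.003, 0.79, 0.612, -0.003]
force: [-0.2, 0.2, 0.4]
grip_width: 0.998
upper_frame_hole [330.2, 100.6] 0.39 [554.73574677 120.70598431  84.        ]
top_plate_hole [327.5, 97.5] 0.87 [553.36638157 123.19238309  92.        ]
[552.94079883 121.23580027  92.        ]
[552.34134993 122.90168632  92.        ]
[[509.03162567 165.5447464 ]
 [613.05626136 138.70707608]
 [576.25281273  -5.97237627]
 [471.34559218  21.29374247]] [542.42157299  79.89329717]
75.54331919127316
```

View pics/w5z.png

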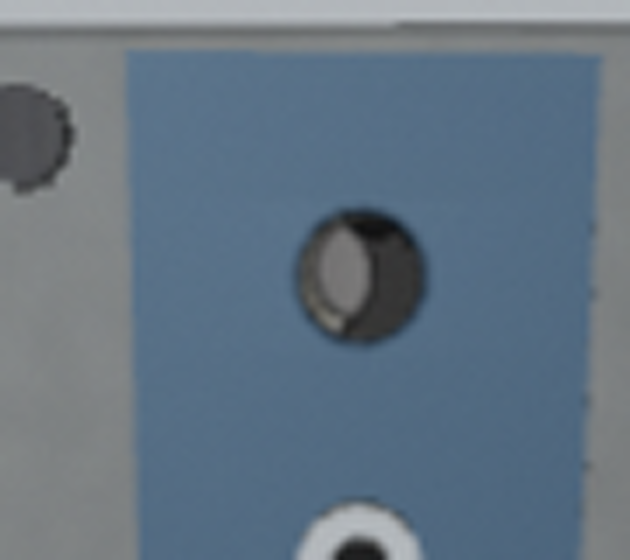

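View pics/w5.png

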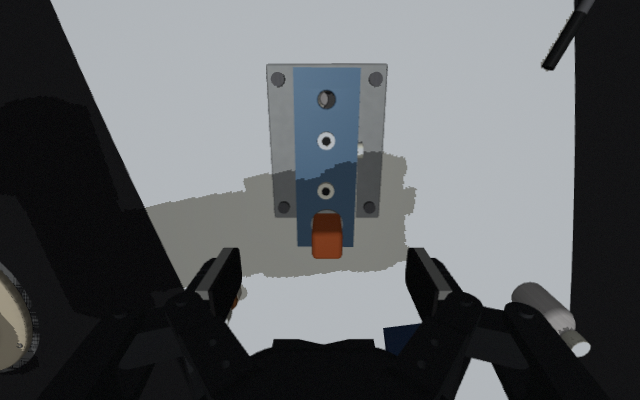

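```bash
python3 -m crank '{"dp":[[0,0,4],[0.5,-2,4],[0.7,-4,0],[0.7,-4,0],[0.7,-4,0],[0.7,-4,0],[0,0,0],[0,0,0]],"delta_rot":[[0,0,0],[0,0,0],[0,0,0],[0,0,0],[0,0,0],[0,0,0],[0,0,0],[0,0,0]],"claw":[0,0,0,0,0,0,0,0]}' 25
python3 - <<'E'
from h import *
p,d,T=snap("wrist","w6");np.save("pics/T6.npy",T)
for n in ["rod_grip","rod_shoulder"]: print(n,[(x["centre"],round(x["p"],2)) for x in pinpoint("wrist",n)[:2]])
E
python3 -m crank '{"dp":[[0.5,-3.5,0],[0,-3,0],[0,0,0],[0,0,0]],"delta_rot":[[0,0,0],[0,0,0],[0,0,0],[0,0,0]],"claw":[0,0,0,0]}' 25
python3 - <<'E'
from h import *
p,d,T=snap("wrist","w7");np.save("pics/T7.npy",T)
for n in ["rod_grip","rod_shoulder"]: print(n,[(x["centre"],round(x["p"],2)) for x in pinpoint("wrist",n)[:2]])
a=cv2.imread("pics/w6.png")[100:400,200:500];b=cv2.imread("pics/w7.png")[100:400,200:500]
cv2.imwrite("pics/w67.png",cv2.resize(np.hstack([a,b]),None,fx=1.33,fy=1.33))
E
```

```text
time_s: 7.7
eef_pos: [566.5, -133.3, 235.5]
ee_rot: [0.001, 0.79, 0.613, 0.0]
force: [0.0, 0.8, -0.5]
grip_width: 1.001
rod_grip [([352.5, 229.5], 0.59)]
rod_shoulder [([346.7, 224.8], 0.79)]
time_s: 8.25
eef_pos: [571.2, -197.5, 234.5]
ee_rot: [-0.0, 0.79, 0.613, 0.0]
force: [0.5, 0.8, -0.2]
grip_width: 0.999
rod_grip [([333.8, 176.7], 0.61)]
rod_shoulder [([329.8, 171.1], 0.73)]
```

View pics/w67.png

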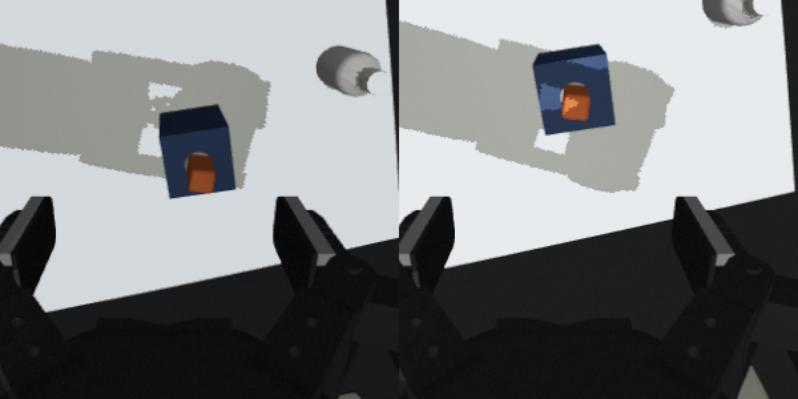

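```bash
python3 - <<'E'
from h import *
T6,T7=np.load("pics/T6.npy"),np.load("pics/T7.npy")
print(tri([ray("wrist",(352.5,229.5),T6),ray("wrist",(333.8,176.7),T7)]),tri([ray("wrist",(346.7,224.8),T6),ray("wrist",(329.8,171.1),T7)]))
print(atz("wrist",(333.8,176.7),98,T7),atz("wrist",(352.5,229.5),98,T6))
a=cv2.imread("pics/w6.png")[170:255,310:385];b=cv2.imread("pics/w7.png")[125:210,295:370]
cv2.imwrite("pics/w67z.png",cv2.resize(np.hstack([a,b]),None,fx=5.3,fy=5.3,interpolation=2))
E
```

```text
[ 582.9966525  -198.00514783   89.00339499] [ 579.16651188 -191.9484105    86.42061373]
[ 582.65123797 -195.62285207   98.        ] [ 583.67237499 -193.49511025   98.        ]
```

View pics/w67z.png

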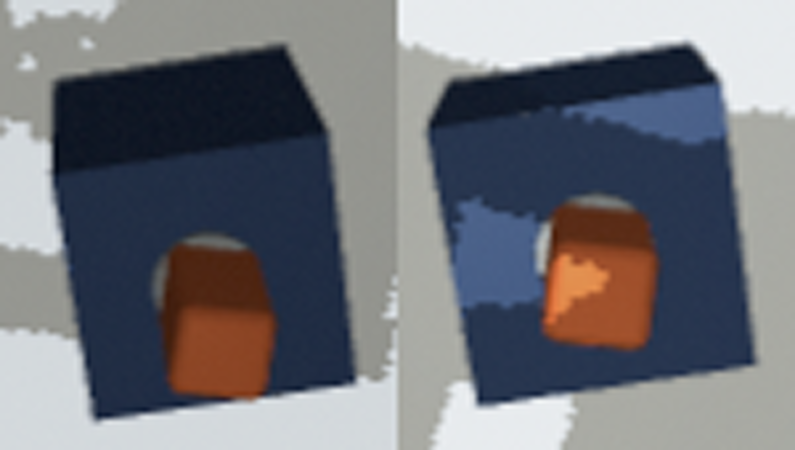

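```bash
python3 - <<'E'
from h import *
T6,T7=np.load("pics/T6.npy"),np.load("pics/T7.npy")
L=np.array([(180,305),(275,310),(262,398),(168,390)])/5.3+[310,170]
Rr=np.array([(555,243),(657,248),(645,350),(543,338)])/5.3+[295-75,125]
print("top tri",tri([ray("wrist",L.mean(0),T6),ray("wrist",Rr.mean(0),T7)]))
BL=np.array([(58,172),(327,130),(355,382),(95,418)])/5.3+[310,170]
BR=np.array([(430,128),(722,82),(756,364),(480,405)])/5.3+[295-75,125]
print("block tri",tri([ray("wrist",BL.mean(0),T6),ray("wrist",BR.mean(0),T7)]))
for nm,q,T,z in [("L",L,T6,108),("R",Rr,T7,108),("BL",BL,T6,72),("BR",BR,T7,72)]:
    P=np.array([atz("wrist",c,z,T)[:2] for c in q]);v=P[0]-P[3]+P[1]-P[2];w=P[1]-P[0]+P[2]-P[3]
    print(nm,P.mean(0),np.degrees([np.arctan2(v[1],v[0]),np.arctan2(w[1],w[0])]),np.linalg.norm(v)/2,np.linalg.norm(w)/2)
r,d=None,None
E
```

```text
top tri [ 581.3088232  -197.48098134  104.83146917]
block tri [ 582.07735726 -196.72001618   70.53069256]
L [ 581.30713665 -195.93317193] [ 69.97437633 -18.95547821] 18.936493254172483 18.66423071786384
R [ 581.42641449 -196.66722514] [ 69.55922523 -19.39715874] 18.834561100686784 18.755448426731633
BL [ 581.87204116 -196.91440056] [84.04882763 -5.39362309] 60.09481149722574 58.33613071457931
BR [ 581.95926978 -197.19117726] [84.50134401 -5.44666658] 59.797803010127545 58.955553716198224
```

```bash
python3 -m crank '{"dp":[[0.55,0.1,-2.5],[0.5,0.04,-4],[0,0,-4],[0,0,-3],[0,0,-2],[0,0,0],[0,0,0]],"delta_rot":[[0,0,-2.75],[0,0,-2.75],[0,0,0],[0,0,0],[0,0,0],[0,0,0],[0,0,0]],"claw":[0,0,0,0,0,0,0]}' 25
python3 - <<'E'
from h import *
snap("wrist","w8")
E
```

```text
time_s: 9.1
eef_pos: [582.0, -196.4, 80.3]
ee_rot: [0.0, 0.818, 0.575, 0.0]
force: [-0.2, 0.2, 1.0]
grip_width: 1.0
```

View pics/w8.png

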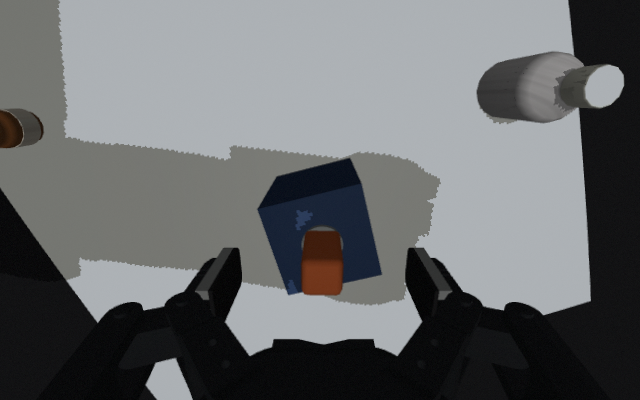

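```bash
python3 -m crank '{"dp":[[0,0,0],[0,0,0],[0,0,0],[0,0,0],[0,0,0],[0,0,0],[0,0,0],[0,0,0]],"delta_rot":[[0,0,0],[0,0,0],[0,0,0],[0,0,0],[0,0,0],[0,0,0],[0,0,0],[0,0,0]],"claw":[80,140,170,190,200,210,220,220]}' 60
python3 - <<'E'
from h import *
print(np.round(sense()["force"],1))
E
```

```text
time_s: 9.95
eef_pos: [581.6, -196.9, 79.6]
ee_rot: [0.0, 0.818, 0.575, 0.0]
force: [-1.2, 0.7, 4.8]
grip_width: 0.223
[-1.2  0.7  4.8]
```

```bash
python3 -m crank '{"dp":[[0,0,1],[0,0,2],[0,0,3],[0,0,3],[0,0,3],[0,0,0],[0,0,0]],"delta_rot":[[0,0,0],[0,0,0],[0,0,0],[0,0,0],[0,0,0],[0,0,0],[0,0,0]],"claw":[220,220,220,220,220,220,220]}' 60
python3 - <<'E'
from h import *
print(np.round(sense()["force"],2),np.round(sense()["wrist_torque"],3))
snap("wrist","w9");snap("scene","s9")
p=cv2.imread("pics/s9.png")[90:250,130:330];cv2.imwrite("pics/s9.png",cv2.resize(p,None,fx=3.5,fy=3.5,interpolation=2))
for c in ["wrist","scene"]:
  for n in ["rod_grip","rod_shoulder","rod_tip"]: print(c,n,[(np.round(x["centre"],1).tolist(),round(x["p"],2)) for x in pinpoint(c,n)[:2]])
E
```

```text
time_s: 10.65
eef_pos: [581.5, -196.8, 199.5]
ee_rot: [0.0, 0.818, 0.575, 0.0]
force: [-0.2, -1.1, -1.4]
grip_width: 0.219
[-0.18 -1.13 -1.41] [-0.035  0.003 -0.005]
wrist rod_grip [([324.0, 268.6], 0.91)]
wrist rod_shoulder [([318.6, 240.8], 0.87)]
wrist rod_tip [([324.6, 206.5], 0.68)]
scene rod_grip [([195.8, 114.6], 0.91)]
scene rod_shoulder [([202.4, 129.9], 0.72)]
scene rod_tip [([205.1, 154.5], 0.53)]
```

View pics/s9.png

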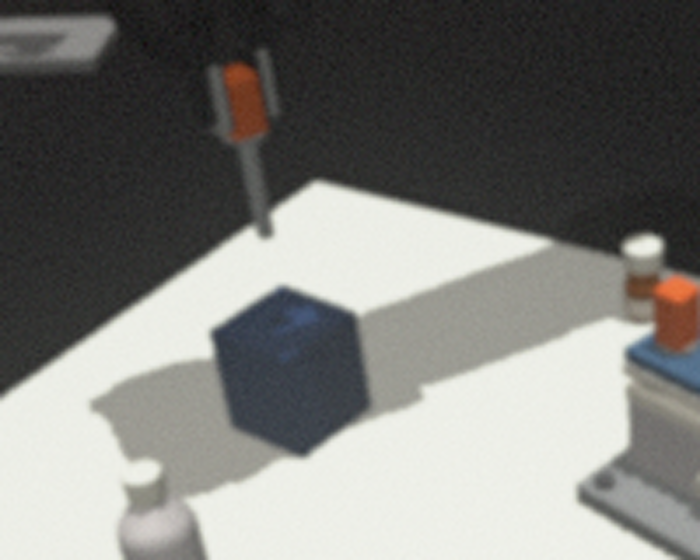

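View pics/w9.png

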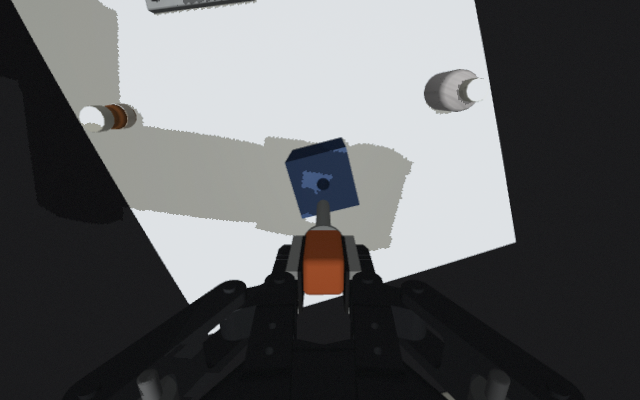

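```bash
python3 - <<'E'
from h import *
T=toolT();p=T[:3,3]
for dz in (-7,-69): print(np.round(proj("wrist",p+[0,0,dz],T)[0],1),np.round(proj("scene",p+[0,0,dz])[0],1))
E
```

```text
[323.4 242.9] [199.5 127.7]
[323.3 205. ] [205.3 156.5]
```

```bash
python3 -m crank '{"dp":[[0,2,2.5],[-0.4,4,0],[-0.4,4,0],[-0.4,4,0],[-0.4,4,0],[-0.4,4,0],[-0.4,4,0],[-0.4,4,0],[0,2,0],[0,0,0]],"delta_rot":[[0,0,0],[0,0,0.8],[0,0,0.8],[0,0,0.8],[0,0,0.8],[0,0,0.8],[0,0,0.8],[0,0,0.7],[0,0,0],[0,0,0]],"claw":[220,220,220,220,220,220,220,220,220,220]}' 60
python3 -m crank '{"dp":[[0,0,-2.5],[0,0,-2.5],[0,0,0],[0,0,0],[0,0,0]],"delta_rot":[[0,0,0],[0,0,0],[0,0,0],[0,0,0],[0,0,0]],"claw":[220,220,220,220,220]}' 60
python3 - <<'E'
from h import *
print(np.round(sense()["force"],2),np.round(sense()["wrist_torque"],3))
snap("wrist","w10");snap("scene","s10")
p=cv2.imread("pics/s10.png")[120:260,270:410];cv2.imwrite("pics/s10.png",cv2.resize(p,None,fx=4,fy=4,interpolation=2))
p=cv2.imread("pics/w10.png")[140:320,230:410];cv2.imwrite("pics/w10z.png",cv2.resize(p,None,fx=3.3,fy=3.3,interpolation=2))
E
```

```text
time_s: 12.05
eef_pos: [553.1, 125.5, 224.2]
ee_rot: [-0.0, 0.789, 0.615, 0.0]
force: [0.3, -0.3, -1.9]
grip_width: 0.219
time_s: 12.55
eef_pos: [554.3, 122.7, 175.8]
ee_rot: [0.001, 0.79, 0.613, 0.001]
force: [-0.3, 0.6, -1.5]
grip_width: 0.228
[-0.26  0.64 -1.5 ] [-0.014  0.029 -0.009]
```

View pics/s10.png

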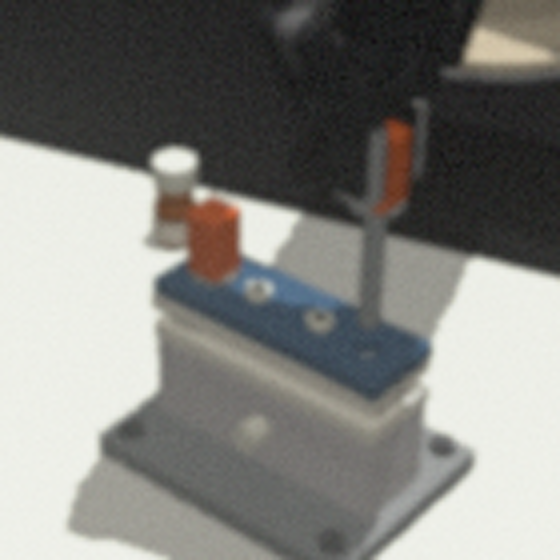

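View pics/w10z.png

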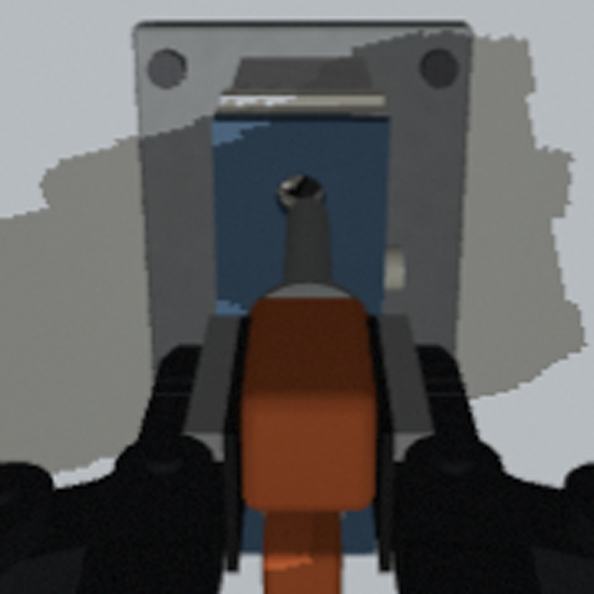

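```bash
python3 - <<'E'
from h import *
C=[]
for i in range(3):
    s=sense();C.append(s["eef_pos"])
    p,d,T=snap("scene",f"s11_{i}")
print(np.round(C,1))
q,d,T=snap("wrist","w11");print(np.round(T[:3,3],1))
a=np.mean([cv2.imread(f"pics/s11_{i}.png").astype(float) for i in range(3)],0).astype(np.uint8)[180:230,340:390]
b=cv2.imread("pics/w11.png")[180:240,290:350]
cv2.imwrite("pics/z11.png",np.hstack([cv2.resize(a,(400,400),interpolation=2),cv2.resize(b,(400,400),interpolation=2)]))
E
```

```text
[[554.1 122.9 175.6]
 [554.  123.  175.3]
 [553.8 123.  175. ]]
[553.7 123.1 174.9]
```

View pics/z11.png

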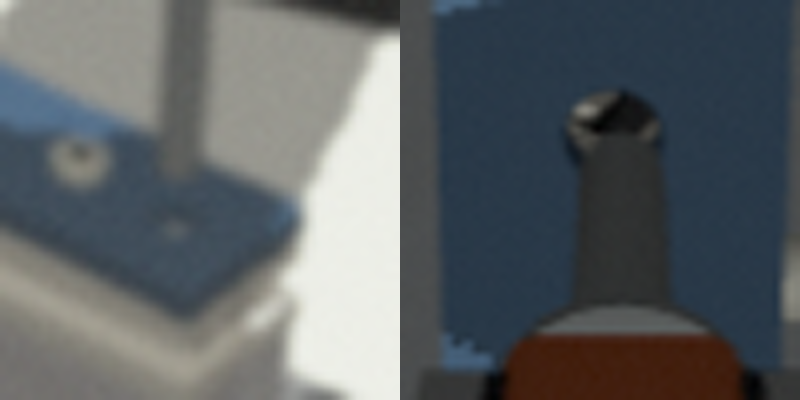

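```bash
python3 - <<'E'
from h import *
T=toolT();p=T[:3,3];print(p,p[2]-69.6)
z=p[2]-69.6
print("wrist hole",atz("wrist",(322.2,199.8),92,T), "tip pred",proj("wrist",p+[0,0,-69.6],T))
h=atz("scene",(361.9,208.5),92);t=atz("scene",(362.2,202.0),z);print("scene hole",h,"tip",t,"d",h-t)
u=np.array([.2487,.9686]);v=np.array([-.9686,.2487])
for d in ((h-t)[:2],atz("wrist",(322.2,199.8),92,T)[:2]-p[:2]): print("local",d@u,d@v)
E
```

```text
[553.69799269 123.09523661 174.71089853] 105.11089852741023
wrist hole [552.76066197 122.71200505  92.        ] tip pred [[323.21531639 204.70906045]]
scene hole [557.62638026 125.65892645  92.        ] tip [556.21811591 124.93825408 105.11089853] d [  1.40826436   0.72067238 -13.11089853]
local 1.0482786083460731 -1.184813637332772
local -0.6043122476813627 0.812588848813578
```

```bash
python3 -m crank '{"dp":[[-0.05,0.01,-0.4],[0,0,-0.4],[0,0,-0.3],[0,0,0],[0,0,0]],"delta_rot":[[0,0,0],[0,0,0],[0,0,0],[0,0,0],[0,0,0]],"claw":[220,220,220,220,220]}' 60
python3 -m crank '{"dp":[[0,0,-0.1],[0,0,-0.1],[0,0,-0.1],[0,0,0]],"delta_rot":[[0,0,0],[0,0,0],[0,0,0],[0,0,0]],"claw":[220,220,220,220]}' 60
python3 - <<'E'
from h import *
s=sense();print(np.round(s["force"],2),np.round(s["wrist_torque"],3))
E
```

```text
time_s: 13.35
eef_pos: [553.1, 123.2, 163.2]
ee_rot: [-0.0, 0.79, 0.613, -0.0]
force: [0.1, 0.3, -0.4]
grip_width: 0.224
time_s: 13.75
eef_pos: [553.0, 123.2, 160.2]
ee_rot: [-0.0, 0.79, 0.613, -0.0]
force: [-0.1, -0.3, -0.3]
grip_width: 0.222
[-0.06 -0.26 -0.35] [-0.074 -0.022  0.007]
```

```bash
python3 -m crank '{"dp":[[0,0,-0.1],[0,0,-0.1],[0,0,-0.1],[0,0,-0.1],[0,0,0]],"delta_rot":[[0,0,0],[0,0,0],[0,0,0],[0,0,0],[0,0,0]],"claw":[220,220,220,220,220]}' 60
python3 - <<'E'
from h import *
s=sense();print(np.round(s["force"],2),np.round(s["wrist_torque"],3))
p,d,T=snap("wrist","w12")
cv2.imwrite("pics/w12.png",cv2.resize(cv2.cvtColor(p,cv2.COLOR_RGB2BGR)[180:240,280:360],None,fx=7,fy=7,interpolation=2))
E
```

```text
time_s: 14.25
eef_pos: [553.0, 123.2, 156.1]
ee_rot: [-0.0, 0.79, 0.613, -0.0]
force: [0.2, 0.2, 0.6]
grip_width: 0.219
[0.19 0.15 0.64] [-0.03   0.02   0.015]
```

View pics/w12.png

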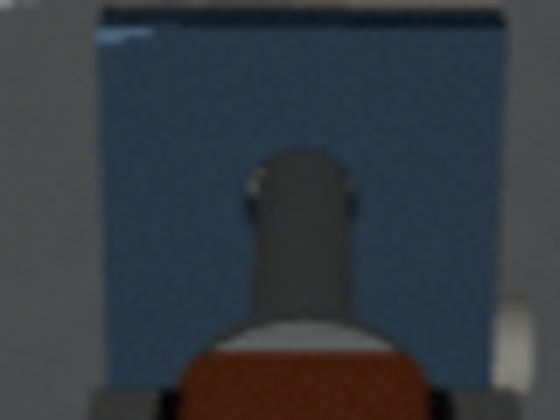

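```bash
python3 -m crank '{"dp":[[0,0,-0.1],[0,0,-0.1],[0,0,-0.1],[0,0,-0.1],[0,0,0]],"delta_rot":[[0,0,0],[0,0,0],[0,0,0],[0,0,0],[0,0,0]],"claw":[220,220,220,220,220]}' 60
python3 -m crank '{"dp":[[0,0,-0.1],[0,0,-0.1],[0,0,-0.1],[0,0,0]],"delta_rot":[[0,0,0],[0,0,0],[0,0,0],[0,0,0]],"claw":[220,220,220,220]}' 60
```

```text
time_s: 14.8
eef_pos: [553.0, 123.2, 152.1]
ee_rot: [-0.0, 0.79, 0.613, -0.0]
force: [0.5, 0.7, -0.4]
grip_width: 0.223
time_s: 15.2
eef_pos: [553.0, 123.2, 149.1]
ee_rot: [-0.0, 0.79, 0.613, -0.0]
force: [0.2, 0.9, -1.6]
grip_width: 0.22
```

```bash
python3 -m crank '{"dp":[[0,0,-0.1],[-0.1,0.03,0],[-0.1,0.03,0],[-0.1,0.02,0],[-0.1,0.02,0],[-0.06,0.02,0],[0,0,0],[0,0,0]],"delta_rot":[[0,0,0],[0,0,0],[0,0,0],[0,0,0],[0,0,0],[0,0,0],[0,0,0],[0,0,0]],"claw":[220,220,220,220,220,220,220,220]}' 60
python3 - <<'E'
from h import *
s=sense();print(np.round(s["force"],2),np.round(s["wrist_torque"],3))
p,d,T=snap("wrist","w13")
cv2.imwrite("pics/w13.png",cv2.resize(cv2.cvtColor(p,cv2.COLOR_RGB2BGR)[160:300,250:400],None,fx=4,fy=4,interpolation=2))
E
```

```text
time_s: 16.0
eef_pos: [548.4, 124.4, 148.3]
ee_rot: [-0.0, 0.79, 0.613, -0.0]
force: [-0.4, 0.1, -0.1]
grip_width: 0.223
[-0.37  0.1  -0.13] [-0.081  0.021 -0.006]
```

View pics/w13.png

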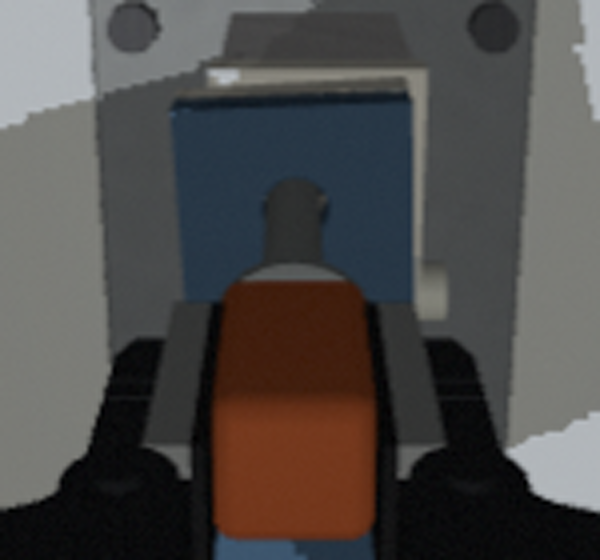

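```bash
python3 -m crank '{"dp":[[0,0,-0.1],[0,0,-0.1],[0,0,-0.05],[0,0,-0.05],[0,0,0],[0,0,0]],"delta_rot":[[0,0,0],[0,0,0],[0,0,0],[0,0,0],[0,0,0],[0,0,0]],"claw":[220,220,220,220,220,220]}' 60
python3 -m crank '{"dp":[[0,0,-0.05],[0,0,-0.05],[0,0,0]],"delta_rot":[[0,0,0],[0,0,0],[0,0,0]],"claw":[220,220,220]}' 60
```

```text
time_s: 16.65
eef_pos: [548.4, 124.4, 145.2]
ee_rot: [-0.0, 0.79, 0.613, -0.0]
force: [0.9, -0.7, -1.1]
grip_width: 0.225
time_s: 16.95
eef_pos: [548.4, 124.4, 144.2]
ee_rot: [-0.0, 0.79, 0.613, 0.0]
force: [-0.1, 0.4, -0.6]
grip_width: 0.223
```

```bash
python3 -m crank '{"dp":[[0,0,-0.05],[0,0,-0.05],[0,0,0]],"delta_rot":[[0,0,0],[0,0,0],[0,0,0]],"claw":[220,220,220]}' 60
python3 -m crank '{"dp":[[0,0,-0.05],[0,0,-0.05],[0,0,0]],"delta_rot":[[0,0,0],[0,0,0],[0,0,0]],"claw":[220,220,220]}' 60
python3 -m crank '{"dp":[[0,0,-0.05],[0,0,-0.05],[0,0,0]],"delta_rot":[[0,0,0],[0,0,0],[0,0,0]],"claw":[220,220,220]}' 60
```

```text
time_s: 17.25
eef_pos: [548.4, 124.4, 143.2]
ee_rot: [-0.0, 0.79, 0.613, -0.0]
force: [-0.3, -0.7, -1.1]
grip_width: 0.227
time_s: 17.55
eef_pos: [548.4, 124.4, 142.2]
ee_rot: [-0.0, 0.79, 0.613, -0.0]
force: [0.1, -0.0, -1.1]
grip_width: 0.226
time_s: 17.85
eef_pos: [548.4, 124.4, 141.2]
ee_rot: [-0.0, 0.79, 0.613, -0.0]
force: [0.0, -0.1, -2.1]
grip_width: 0.227
```

```bash
python3 -m crank '{"dp":[[0,0,-0.05],[0,0,-0.05],[0.1,-0.03,0],[0.1,-0.03,0],[0.1,-0.02,0],[0.1,-0.02,0],[0.08,-0.02,0],[0,0,0],[0,0,0]],"delta_rot":[[0,0,0],[0,0,0],[0,0,0],[0,0,0],[0,0,0],[0,0,0],[0,0,0],[0,0,0],[0,0,0]],"claw":[220,220,220,220,220,220,220,220,220]}' 60
python3 - <<'E'
from h import *
s=sense();print(np.round(s["force"],2),np.round(s["wrist_torque"],3))
p,d,T=snap("wrist","w14")
cv2.imwrite("pics/w14.png",cv2.resize(cv2.cvtColor(p,cv2.COLOR_RGB2BGR)[160:300,250:400],None,fx=4,fy=4,interpolation=2))
E
```

```text
time_s: 18.75
eef_pos: [553.3, 123.2, 140.3]
ee_rot: [0.0, 0.79, 0.613, 0.0]
force: [-0.4, 0.2, -1.0]
grip_width: 0.22
[-0.45  0.24 -1.02] [0.017 0.072 0.011]
```

View pics/w14.png

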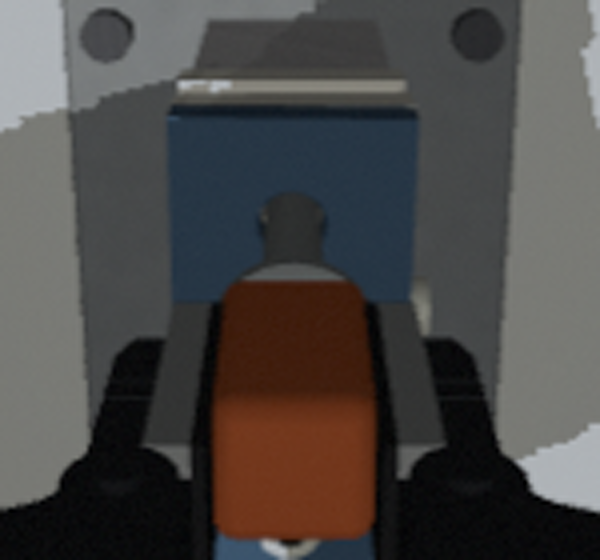

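```bash
python3 -m crank '{"dp":[[0,0,-0.1],[0,0,-0.1],[0,0,-0.05],[0,0,-0.05],[0,0,0],[0,0,0]],"delta_rot":[[0,0,0],[0,0,0],[0,0,0],[0,0,0],[0,0,0],[0,0,0]],"claw":[220,220,220,220,220,220]}' 60
python3 -m crank '{"dp":[[0,0,-0.05],[0,0,-0.05],[0,0,0]],"delta_rot":[[0,0,0],[0,0,0],[0,0,0]],"claw":[220,220,220]}' 60
```

```text
time_s: 19.4
eef_pos: [553.3, 123.2, 137.3]
ee_rot: [0.0, 0.79, 0.613, 0.0]
force: [-0.8, 0.6, -1.2]
grip_width: 0.222
time_s: 19.7
eef_pos: [553.2, 123.2, 136.2]
ee_rot: [-0.0, 0.79, 0.613, -0.0]
force: [-0.0, 0.6, -0.4]
grip_width: 0.226
```

```bash
python3 -m crank '{"dp":[[0,0,-0.05],[0,0,-0.05],[0,0,-0.05],[0,0,-0.05],[0,0,0]],"delta_rot":[[0,0,0],[0,0,0],[0,0,0],[0,0,0],[0,0,0]],"claw":[220,220,220,220,220]}' 60
python3 -m crank '{"dp":[[0,0,-0.1],[0,0,-0.1],[0,0,-0.1],[0,0,0]],"delta_rot":[[0,0,0],[0,0,0],[0,0,0],[0,0,0]],"claw":[220,220,220,220]}' 60
```

```text
time_s: 20.2
eef_pos: [553.2, 123.2, 134.2]
ee_rot: [-0.0, 0.79, 0.613, -0.0]
force: [0.1, -0.8, -1.4]
grip_width: 0.224
time_s: 20.6
eef_pos: [553.2, 123.2, 131.1]
ee_rot: [-0.0, 0.79, 0.613, -0.0]
force: [0.5, 0.3, -1.2]
grip_width: 0.225
```

```bash
python3 -m crank '{"dp":[[0,0,-0.05],[0,0,-0.05],[0,0,0]],"delta_rot":[[0,0,0],[0,0,0],[0,0,0]],"claw":[220,220,220]}' 60
python3 -m crank '{"dp":[[0,0,-0.05],[0,0,-0.05],[0,0,0]],"delta_rot":[[0,0,0],[0,0,0],[0,0,0]],"claw":[220,220,220]}' 60
```

```text
time_s: 20.9
eef_pos: [553.2, 123.2, 130.2]
ee_rot: [-0.0, 0.79, 0.613, -0.0]
force: [1.3, -0.3, -0.9]
grip_width: 0.224
time_s: 21.2
eef_pos: [553.2, 123.2, 129.2]
ee_rot: [-0.0, 0.79, 0.613, -0.0]
force: [0.0, -0.4, -1.1]
grip_width: 0.224
```

```bash
python3 -m crank '{"dp":[[0,0,-0.05],[0,0,-0.05],[0,0,0]],"delta_rot":[[0,0,0],[0,0,0],[0,0,0]],"claw":[220,220,220]}' 60
python3 -m crank '{"dp":[[0,0,-0.05],[0,0,-0.05],[0,0,0]],"delta_rot":[[0,0,0],[0,0,0],[0,0,0]],"claw":[220,220,220]}' 60
python3 -m crank '{"dp":[[0,0,-0.1],[0,0,-0.1],[0,0,0]],"delta_rot":[[0,0,0],[0,0,0],[0,0,0]],"claw":[220,220,220]}' 60
```

```text
time_s: 21.5
eef_pos: [553.2, 123.2, 128.2]
ee_rot: [-0.0, 0.79, 0.613, -0.0]
force: [0.4, 0.9, -1.3]
grip_width: 0.223
time_s: 21.8
eef_pos: [553.2, 123.2, 127.2]
ee_rot: [-0.0, 0.79, 0.613, -0.0]
force: [-0.7, 0.6, -1.0]
grip_width: 0.225
time_s: 22.1
eef_pos: [553.2, 123.2, 125.1]
ee_rot: [-0.0, 0.79, 0.613, -0.0]
force: [-1.0, -0.5, -0.3]
grip_width: 0.226
```

```bash
python3 -m crank '{"dp":[[0,0,-0.15],[0,0,-0.15],[0,0,-0.15],[0,0,-0.15],[0,0,-0.15],[0,0,0]],"delta_rot":[[0,0,0],[0,0,0],[0,0,0],[0,0,0],[0,0,0],[0,0,0]],"claw":[220,220,220,220,220,220]}' 60
python3 -m crank '{"dp":[[0,0,-0.15],[0,0,-0.15],[0,0,-0.15],[0,0,-0.15],[0,0,-0.15],[0,0,0]],"delta_rot":[[0,0,0],[0,0,0],[0,0,0],[0,0,0],[0,0,0],[0,0,0]],"claw":[220,220,220,220,220,220]}' 60
```

```text
time_s: 22.7
eef_pos: [553.1, 123.2, 117.5]
ee_rot: [-0.0, 0.79, 0.613, -0.0]
force: [0.4, 0.7, -0.8]
grip_width: 0.226
time_s: 23.3
eef_pos: [553.2, 123.2, 110.0]
ee_rot: [-0.0, 0.79, 0.613, -0.0]
force: [-0.5, -1.1, -1.2]
grip_width: 0.224
```

```bash
python3 -m crank '{"dp":[[0,0,-0.15],[0,0,-0.15],[0,0,-0.1],[0,0,-0.1],[0,0,-0.1],[0,0,-0.1],[0,0,0]],"delta_rot":[[0,0,0],[0,0,0],[0,0,0],[0,0,0],[0,0,0],[0,0,0],[0,0,0]],"claw":[220,220,220,220,220,220,220]}' 60
python3 -m crank '{"dp":[[0,0,-0.05],[0,0,-0.05],[0,0,0]],"delta_rot":[[0,0,0],[0,0,0],[0,0,0]],"claw":[220,220,220]}' 60
```

```text
time_s: 24.0
eef_pos: [553.2, 123.2, 103.1]
ee_rot: [-0.0, 0.79, 0.613, -0.0]
force: [-0.3, -0.7, -0.4]
grip_width: 0.224
time_s: 24.3
eef_pos: [553.2, 123.2, 102.2]
ee_rot: [-0.0, 0.79, 0.613, -0.0]
force: [-0.1, 0.2, -1.2]
grip_width: 0.22
```

```bash
python3 -m crank '{"dp":[[0,0,-0.05],[0,0,-0.05],[0,0,0]],"delta_rot":[[0,0,0],[0,0,0],[0,0,0]],"claw":[220,220,220]}' 60
python3 -m crank '{"dp":[[0,0,-0.05],[0,0,-0.05],[0,0,0]],"delta_rot":[[0,0,0],[0,0,0],[0,0,0]],"claw":[220,220,220]}' 60
python3 -m crank '{"dp":[[0,0,-0.04],[0,0,0]],"delta_rot":[[0,0,0],[0,0,0]],"claw":[220,220]}' 60
```

```text
time_s: 24.6
eef_pos: [553.2, 123.2, 101.2]
ee_rot: [-0.0, 0.79, 0.613, -0.0]
force: [-0.9, 0.3, -1.4]
grip_width: 0.223
time_s: 24.9
eef_pos: [553.3, 123.2, 100.2]
ee_rot: [-0.0, 0.79, 0.613, -0.0]
force: [-0.9, -0.1, -0.9]
grip_width: 0.223
time_s: 25.1
eef_pos: [553.2, 123.2, 99.8]
ee_rot: [-0.0, 0.79, 0.613, -0.0]
force: [0.2, 0.2, -0.2]
grip_width: 0.222
```

```bash
python3 -m crank '{"dp":[[0,0,-0.04],[0,0,0]],"delta_rot":[[0,0,0],[0,0,0]],"claw":[220,220]}' 60
python3 -m crank '{"dp":[[0,0,-0.04],[0,0,0]],"delta_rot":[[0,0,0],[0,0,0]],"claw":[220,220]}' 60
```

```text
time_s: 25.3
eef_pos: [553.2, 123.2, 99.6]
ee_rot: [0.0, 0.79, 0.613, 0.0]
force: [-0.7, -0.2, 1.0]
grip_width: 0.226
time_s: 25.5
eef_pos: [553.3, 123.2, 99.6]
ee_rot: [0.0, 0.79, 0.613, 0.0]
force: [-3.3, -0.8, 5.8]
grip_width: 0.219
```

```bash
python3 -m crank '{"dp":[[0,0,0],[0,0,0],[0,0,0],[0,0,0],[0,0,0],[0,0,0],[0,0,0]],"delta_rot":[[0,0,0],[0,0,0],[0,0,0],[0,0,0],[0,0,0],[0,0,0],[0,0,0]],"claw":[210,200,180,140,80,0,0]}' 25
python3 -m crank '{"dp":[[0,0,2],[0,0,4],[0,0,4],[0,0,3],[0,0,0],[0,0,0],[0,0,0]],"delta_rot":[[0,0,0],[0,0,0],[0,0,0],[0,0,0],[0,0,0],[0,0,0],[0,0,0]],"claw":[0,0,0,0,0,0,0]}' 25
python3 - <<'E'
from h import *
p,d,T=snap("wrist","w15");cv2.imwrite("pics/w15.png",cv2.resize(cv2.cvtColor(p,cv2.COLOR_RGB2BGR)[110:310,220:430],None,fx=2.9,fy=2.9,interpolation=2))
p,d,_=snap("scene","s15");cv2.imwrite("pics/s15.png",cv2.resize(cv2.cvtColor(p,cv2.COLOR_RGB2BGR)[140:270,280:410],None,fx=4.5,fy=4.5,interpolation=2))
p,d,_=snap("top","t15")
for c in ["wrist","scene","top"]:
  for n in ["rod_shoulder","rod_grip"]: print(c,n,[(np.round(x["centre"],1).tolist(),round(x["p"],2)) for x in pinpoint(c,n)[:2]])
for z in (92,118): print(z,proj("wrist",[553.2,123.2,z],T),proj("scene",[553.2,123.2,z]),proj("top",[553.2,123.2,z]))
E
```

```text
time_s: 26.2
eef_pos: [553.3, 123.2, 99.0]
ee_rot: [0.0, 0.79, 0.613, 0.0]
force: [-0.2, 0.2, -0.1]
grip_width: 0.937
time_s: 26.9
eef_pos: [552.7, 123.2, 227.7]
ee_rot: [-0.001, 0.79, 0.613, -0.001]
force: [0.5, 0.7, 0.9]
grip_width: 0.995
wrist rod_shoulder [([323.0, 178.3], 0.65)]
wrist rod_grip [([324.5, 186.6], 0.9)]
scene rod_shoulder [([365.4, 207.9], 0.62), ([323.7, 201.1], 0.62)]
scene rod_grip [([361.9, 196.4], 0.64), ([179.5, 260.0], 0.45)]
top rod_shoulder [([276.6, 200.5], 0.68), ([252.8, 196.9], 0.52)]
top rod_grip [([256.9, 194.4], 0.55)]
92 [[323.91510773 181.17935223]] [[361.54153835 206.78252505]] [[254.85211607 195.91036895]]
118 [[323.95918175 189.03641024]] [[362.29825815 194.85573485]] [[253.40554876 193.86571209]]
```

View pics/w15.png

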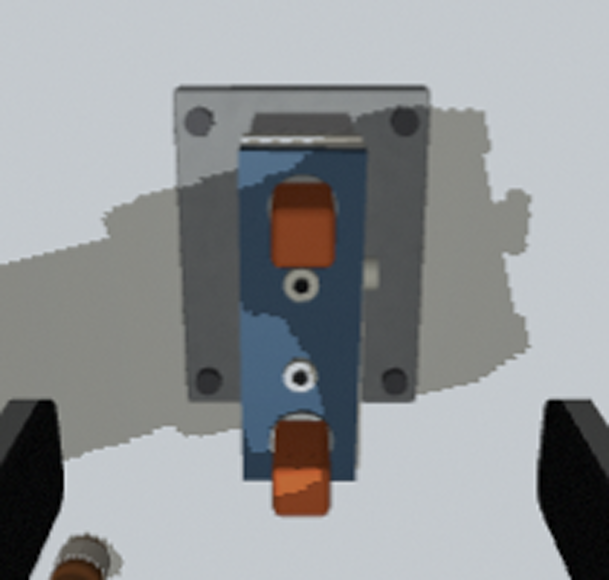

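View pics/s15.png

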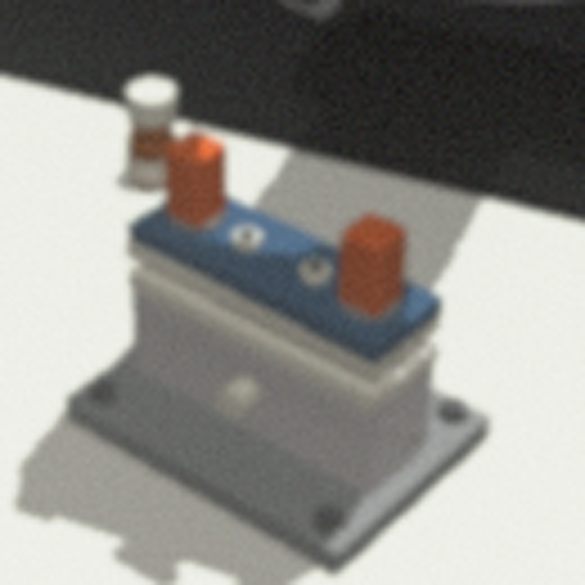

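View pics/t15.png

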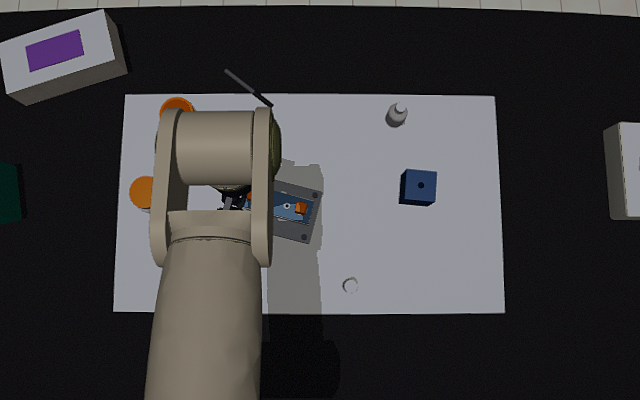

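```bash
python3 - <<'E'
from h import *
T=toolT();p,d=capture("wrist")
u,v=220+303/2.9,110+237/2.9
dd=d[int(v)-3:int(v)+4,int(u)-4:int(u)+5];print("grip top z",atdepth("wrist",(u,v),float(np.median(dd)),T))
u,v=220+303/2.9,110+330/2.9
dd=d[int(v)-2:int(v)+3,int(u)-2:int(u)+3];print("plate top z",atdepth("wrist",(u,v),float(np.median(dd)),T))
print(finish_job())
E
```

```text
grip top z [554.42840445 123.47029198 128.32052789]
plate top z [542.84451776  77.31997844  92.15875201]
the job is handed in; nothing more can be done
None
```

The second tie rod is home through all four plates and into the base. I let go of it, backed the arm off and handed the job in at about 27 s.

- **Plates:** I squeezed them into line with the gripper at the free end. A look down the hole then showed the graphite plate about 5 mm off to one side.
- **Rod:** I took it from its block and passed it through the top plate and upper frame. I swung it about 4.7 mm across to find the graphite hole, carried the plates back into line, and lowered it through the lower frame into the base. The vertical force reading never rose above about 2 N on the way down. It reached about 6 N only when the grip seated on the top plate.
- **Last checks:**
  - The new grip's top is at z = 128.3 mm and the top plate at 92.2 mm. A fully home rod would give 128 and 92.
  - The wrist and scene pictures show the pack in line and the rod upright.
  - The foil bottle and amber vial had not moved, and the part of the jar in view stood where it was. I judged this by eye, not by measurement.
- **What disagreed:** Before insertion, the scene and wrist cameras differed by 1 to 2 mm on where the hole was. I went by the wrist view and feel, and the rod went in without resistance. While squeezing the plates, the gripper rode up about 3 mm against roughly 10 N, and I eased this off before opening it.

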